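# Lock a dental cast into the spring bayonet holder and hold it home

### The arm

A 7-joint arm with a two-finger parallel gripper is mounted at the origin on the work surface. World frame = base frame: x ahead of the robot, y to its left, z up, the work surface at z = 0. Lengths are in m, angles in degrees, forces in N, time in s.
With the tool pointing down it reaches from about 0.4 to 0.875 m from the base axis. Payload 6.5 kg.
Tool frame: the origin (TCP) lies at the very end of the fingers, on their centre line; the grasp point (between the pads) lies 19 mm behind it; z points along the fingers, y is the line along which they close (so a half turn about z gives the same grasp; the last joint's range is limited). The gripper opens to 85 mm and grips with 20 to 120 N. Pads are 22 mm wide; open, the fingers measure 114 mm over their backs; the gripper's body (76 mm by 85 mm) begins 54 mm behind the grasp point. The pads swing forward as they close: fully open they stand 13 mm farther back than shut.
Start: joints at [-77.934, 30.733, -0.252, 88.115, 0.149, 61.152, -4.079], TCP at [0.178, 0.625, 0.202] pointing down, gripper open.
Joint ranges: [-154.64, 154.64], [-21.42, 123.67], [-72.66, 72.17], [13.99, 137.28], [-74.86, 254.86], [10.95, 109.41], [-158.01, 158.01]. Speed limits (degrees/s): [136.94, 136.94, 180, 180, 180, 180, 180].

### API

Orientations are given as a 3x3 rotation matrix whose columns are the frame's x, y, z axes.
In Python, from plant import r, vision, hand_in gives the robot as it stands. The module is installed in compiled form; this text tells all that it offers.
- The arm moves only by the shell command python3 -m pendant 'ROWS' [FORCE]. ROWS is JSON, a list that holds one entry, the list of rows, each a list of 7 numbers: the shift along the tool's x, y, z in m, then the turn, a rotation vector about the tool's x, y, z in rad, then the finger opening in m, from 0 to 0.0854. In form: [[[tx, ty, tz, rx, ry, rz, grip], ...]]. A call has exactly 5 rows; each row shifts and turns the commanded pose from where the row before left it, along the tool's axes as they then stand; what a row does not reach is not made up. A row lasts 1/8 s, in which the tool goes at most 62.5 mm and 10.7 degrees, less where a joint would pass 70% of its speed; a pose out of reach is approached as far as the arm can. A call is refused whole if a number of a shift passes 0.0625 or a number of a turn 0.188, either way. A call with a gripper value outside its range is refused whole. The fingers move at their own pace and stop on an object; FORCE is the grip in N (left out, the last holds). Time passes only in rows, so rows that do not move let the fingers close, or fill a call up. It gives the time, the measured TCP pose, the force, the opening and the grip force at its end, in the units of the state.
- r.state(): the state, without advancing time (a new reading comes with each control period).
- vision.grab_frame(name): name is "side" or "top"; returns the picture (400x640x3 uint8, red, green, blue); there is no depth.
- vision.calibration(name): a dict with "fx", "fy", "cx", "cy" (pixels), "eye" and "rotation" of the camera in the world. Camera axes: x right, y up, looking along -z (the intrinsics and any distortion apply to the point x, -y, -z); pixel columns grow to the right and rows downward; lengths in m; the calibration is good to about 2 mm. A picture is of the moment at which its call begins. calibration takes no time and is no camera call.
- hand_in(): hands the job in; it is judged then, once.
The state is a dict: "time": time; "qpos": joint angles; "joint_velocities": joint speeds; "tau": joint torques, N m; "eef_pos": TCP position; "tool_rot": TCP orientation; "contact_force": force on the tool from outside, world axes, zero at the start; "torque": the same for the moment, N m; "opening": finger opening in m; "gripper_force": force on a finger pad.
Only numpy, scipy, OpenCV 4.12 (cv2) and the standard library are available. Lean on these libraries where they do the work, as an engineer would, in place of code of your own. Each camera call takes 0.05 s, during which the arm holds its last target. There are 200 camera calls.

### The job

Mount the dental cast that stands on the round steel bayonet plate in the bench holder: lower its two lugs through the notches in the holder's lip, push it fully down against the spring, and turn it a quarter turn clockwise (seen from above) to the stop. Finish while still gripping it, holding it turned and pressed fully down against the spring - do not let go or ease off. Leave everything else on the bench as it lies.

Things in the scene. Friction and masses are not known exactly. Their poses are not given: they have to be found in the camera images.
- cast: Loose, about 260 g (varies): plaster dental model on a steel bayonet plate, upright on the bench. Origin: centre of the plate's underside; z up. Plate: disc 48 mm across, 24 mm high, lower rim chamfered 3 mm. Two lugs stick out at its foot along body +x and -x: 12 mm wide, 6 mm thick (z 0 to 6 mm), tips 34 mm from the axis. Either lug fits either notch. Total height 64 mm.
- cast_grip (a point): Centre of the plaster block on the plate, 36 mm above cast's origin on its axis, same axes. Block 46 mm (x) by 50 mm (y), 24 mm high (z 24 to 48 mm of the body), flat parallel faces at y = +-25 mm to grip; above it gum and a horseshoe of teeth, front to +x. Keep fingertips above z = 24 mm of the body to clear the holder.
- socket: The bayonet holder, fixed: round metal cup 93 mm across, 40 mm high, on a square 116 mm foot plate. Origin: centre of the underside, at bench level; z up. The notches lie along its +x and -x. A spring plunger in the middle pushes the cast up; turned but not pressed, the lugs rest against the lip from below (cast underside at holder z = 28 mm).
- socket_mouth (a point): On the holder's axis at the top of its lip, 40 mm above the bench, same axes as socket. The lip ring is 6 mm thick (z 34 to 40 mm) round a 53 mm hole, with two notches 18 mm wide that reach 37 mm from the axis.
- socket_floor (a point): On the holder's axis at z = 23 mm: the rigid floor of the lug channel (z 23 to 34 mm, radius 37 mm), where the cast's underside rests when fully down. Blocks in the channel prevent turning anticlockwise, and stop the clockwise turn (seen from above) about 90 degrees (93 at most) from the notches.
- plunger (a joint): Spring plunger in the holder, vertical slide, m, grows as pressed down: 0 at rest (its flat 38 mm top at holder z = 36 mm), 0.008 with the lugs just under the lip, 0.013 with the cast fully down on the channel floor. Spring: about 4 N at 0, rising 0.7 N per mm, 13 N fully down.
- spare_cast: Bystander, loose: plain plaster dental cast 50 x 56 mm, 41 mm high, with no steel plate and no lugs. Origin: centre of underside.
- marker: Bystander, loose: marker pen with black body and red cap, 135 mm long, 11 mm diameter, lying on the bench along its x. Origin: underside at about mid-length.
- spatula: Bystander, loose: spatula 190 mm long lying along its x.
- bowl: Bystander, loose: yellow mixing bowl, 124 mm across, 75 mm high. Origin: centre of underside.
- brush: Bystander, loose: wooden bench brush, bristles up, 55 x 115 mm, 52 mm high. Origin: centre of underside.
- gauge: Bystander, loose: small dial thickness gauge lying flat, about 40 x 120 mm, 12 mm high.

How it is judged:
By the outcome, as a careful person would: the job done as asked, in the order asked, and still so for the second after the job is handed in, while the arm keeps its last pose, push and grip.
It also fails if it takes over 42 s, if anything falls off the work surface, if the arm or the gripper's body presses on something with over 40 N, if the wrist force passes 120 N, or if a joint passes its speed limit or range.

## Working session

There is one attempt and no reset: what is moved stays moved. The work goes in short steps, Python scripts to look and compute and a shell command to move; the robot and the scene stay as the last step left them, time stands still between calls to the robot, and variables do not carry over. Pictures are saved under pics/ and viewed, at most 13 in all, crops included, and the job is handed in when it is done.

```bash
mkdir -p pics; python3 - <<'E'
from plant import r,vision
import cv2
for n in("top","side"):
    f=vision.grab_frame(n); cv2.imwrite(f"pics/{n}0.png",f[:,:,::-1]); print(n,vision.calibration(n))
s=r.state(); print(s["time"],s["eef_pos"],s["tool_rot"],s["opening"])
E
```

```text
top {'fx': 467.99427790490523, 'fy': 467.99427790490523, 'cx': 316.83655879548945, 'cy': 193.29182361586413, 'eye': array([ 0.47824375, -0.04186865,  1.1795656 ]), 'rotation': array([[-2.47320836e-02,  9.98509799e-01, -4.86467468e-02],
       [-9.99694115e-01, -2.47031301e-02,  1.19640111e-03],
       [-7.10868707e-06,  4.86614560e-02,  9.98815330e-01]])}
side {'fx': 372.10823096229035, 'fy': 372.10823096229035, 'cx': 320.1521202109135, 'cy': 197.7583691626532, 'eye': array([0.36843684, 0.6702759 , 0.49817104]), 'rotation': array([[-0.96192046,  0.16204335, -0.22011583],
       [-0.2720838 , -0.49087718,  0.82765331],
       [ 0.02606587,  0.8560266 ,  0.51627418]])}
0.1 [0.17749526 0.624676   0.20116433] [[-9.61949870e-01  2.73225844e-01 -2.93114664e-04]
 [ 2.73225961e-01  9.61948591e-01 -1.57536266e-03]
 [-1.48468556e-04 -1.59550644e-03 -9.99998716e-01]] 0.0853146761243467
```

View pics/top0.png

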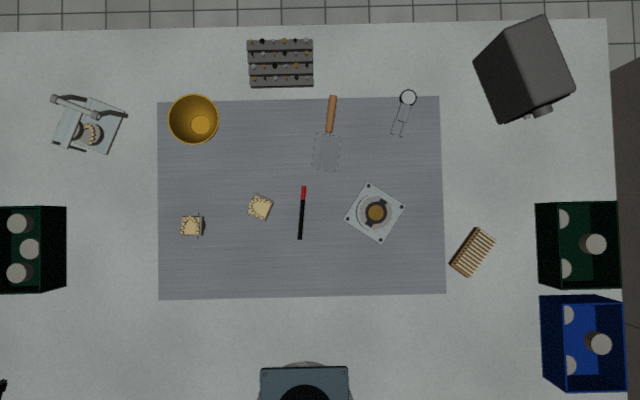

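View pics/side0.png

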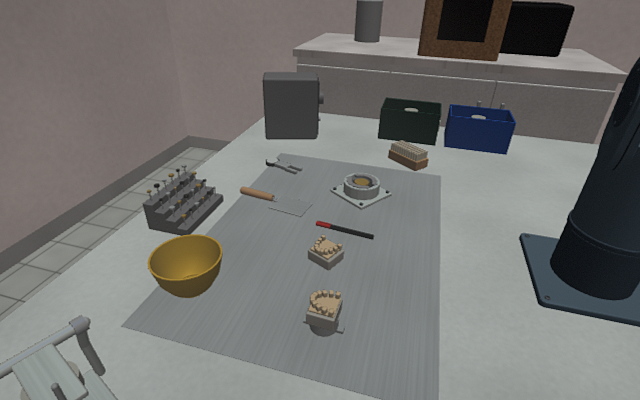

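The top view shows the plated cast at about (192,226) with lug tips at its top and bottom right, the spare cast at (260,207), and the holder at (375,212) with its foot plate rotated. The side view shows the cast at (324,310) and the holder at (361,187). I'll enlarge these.

```bash
python3 - <<'E'
import cv2,numpy as np
t=cv2.imread("pics/top0.png");s=cv2.imread("pics/side0.png")
def crop(im,x,y,w,h,k): return cv2.resize(im[y:y+h,x:x+w],None,fx=k,fy=k,interpolation=cv2.INTER_CUBIC)
a=crop(t,170,205,45,45,8); b=crop(t,340,177,70,70,6)  # 360, 420
c=np.zeros((420,790,3),np.uint8); c[:360,:360]=a; c[:420,365:785]=b
cv2.imwrite("pics/c1.png",c)
a=crop(s,290,275,70,70,6); b=crop(s,325,160,72,60,5)
c=np.zeros((420,790,3),np.uint8); c[:420,:420]=a; c[:300,425:785]=b
cv2.imwrite("pics/c2.png",c)
E
```

```text
(no output)
```

View pics/c1.png

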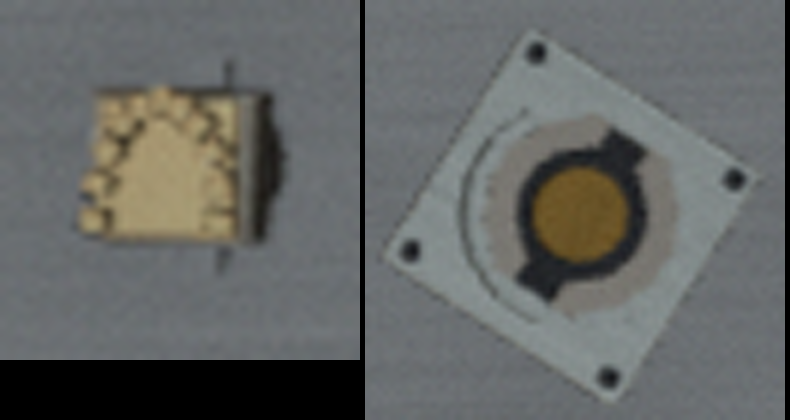

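View pics/c2.png

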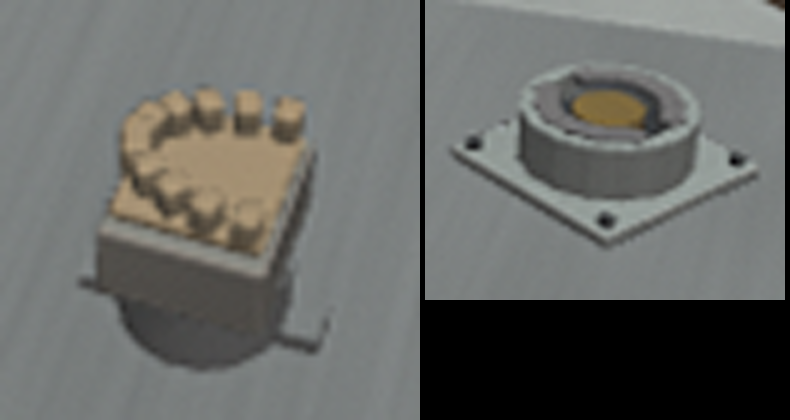

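```bash
cat > h.py <<'E'
import numpy as np
from plant import vision
from scipy.optimize import least_squares
C={n:vision.calibration(n) for n in("top","side")}
def proj(n,P):
    c=C[n]; q=(np.atleast_2d(P)-c["eye"])@c["rotation"]
    return np.c_[c["cx"]+c["fx"]*q[:,0]/-q[:,2], c["cy"]-c["fy"]*q[:,1]/-q[:,2]]
def ray(n,uv,z):
    c=C[n]; d=c["rotation"]@np.array([(uv[0]-c["cx"])/c["fx"],-(uv[1]-c["cy"])/c["fy"],-1])
    return c["eye"]+d*(z-c["eye"][2])/d[2]
def body(p,B):
    B=np.atleast_2d(B);c,s=np.cos(p[2]),np.sin(p[2])
    return np.c_[p[0]+c*B[:,0]-s*B[:,1],p[1]+s*B[:,0]+c*B[:,1],B[:,2]]
def fit(obs,p0):
    f=lambda p:np.concatenate([(proj(n,body(p,b))-u).ravel() for n,b,u in obs])
    s=least_squares(f,p0,loss="soft_l1"); return s.x,f(s.x).reshape(-1,2)
E
cat > m.py <<'E'
from h import *
np.set_printoptions(precision=4,suppress=True)
T=lambda x,y:[340+(x-365)/6,177+y/6]; S=lambda x,y:[325+(x-425)/5,160+y/5]
top=[T(532,30),T(760,178),T(613,403),T(385,257)]; sd=[S(758,172),S(605,247),S(450,152)]
for u in(top[0],top[1],top[2],top[3]): print("foot",ray("top",u,.004))
print("notch",ray("top",T(630,142),.04),ray("top",T(537,295),.04))
tc=np.mean([ray("top",u,.004) for u in top],0);print(tc)
a=.058;z=.005
yaw=np.arctan2(*(ray("top",T(630,142),.04)-ray("top",T(537,295),.04))[1::-1])
cor=np.array([[a,a,z],[a,-a,z],[-a,-a,z],[-a,a,z]])
side_b=None
for off in(0,):
    obs=[("top",cor,np.array(top))]
    for name,o in(("top",obs),("side",[("side",cor[[2,3,0]],np.array(sd))]),("both",obs+[("side",cor[[2,3,0]],np.array(sd))])):
        p,r=fit(o,[tc[0],tc[1],yaw]); print(name,p[:2],np.degrees(p[2]),r.tolist() if name=="both" else np.abs(r).max())
print("proj notch ends top",proj("top",body(p,[[.037,0,.04],[-.037,0,.04]])),T(630,142),T(537,295))
print("plunger",ray("top",T(581,214),.036))
k=lambda x,y:[170+x/8,205+y/8]; q=lambda x,y:[290+x/6,275+y/6]
l1,l2=k(228,62),k(222,272)
A,B=ray("top",l1,.006),ray("top",l2,.006); print("cast lugs",A,B,(A+B)/2,np.linalg.norm(A-B),np.degrees(np.arctan2(*(A-B)[1::-1])))
ob=[("top",[[.034,0,.006],[-.034,0,.006]],[l1,l2])]
os=[("side",[[.023,-.025,.048],[.023,.025,.048],[-.023,.025,.048],[-.023,-.025,.048]][1:3]+[[-.034,.006,0],[-.034,-.006,.006]],[q(100,228),q(267,272),q(318,350),q(326,320)])]
for o in(ob,os,ob+os):
    p,r=fit(o,[*((A+B)/2)[:2],0]);print("cast",p[:2],np.degrees(p[2]),r.round(1).tolist())
E
python3 m.py
```

```text
foot [ 0.5608 -0.1723  0.004 ]
foot [ 0.4964 -0.2659  0.004 ]
foot [ 0.4041 -0.2014  0.004 ]
foot [ 0.4672 -0.1081  0.004 ]
notch [ 0.5117 -0.2068  0.04  ] [ 0.4507 -0.1671  0.04  ]
[ 0.4821 -0.1869  0.004 ]
top [ 0.482  -0.1868] -34.59003680232391 1.149800043208046
side [ 0.4843 -0.18  ] -33.928733477842535 0.3043208919339122
both [ 0.4832 -0.1857] -34.65052262452332 [[-0.5436575145026268, -1.2532069672628836], [0.25442621885053995, -0.6490467772975137], [-0.3214970119652776, 0.6775467163447502], [-1.209603155962725, -0.4641168822432178], [0.9711911045561692, -0.7182821548160234], [0.42596932090498285, -1.3539303017576856], [0.6388174754100646, -1.0469082415849016]]
proj notch ends top [[384.1323 199.8704]
 [367.6194 225.3319]] [384.1666666666667, 200.66666666666666] [368.6666666666667, 226.16666666666666]
plunger [ 0.483  -0.1865  0.036 ]
cast lugs [0.4939 0.2543 0.006 ] [0.4284 0.257  0.006 ] [0.4612 0.2557 0.006 ] 0.06554562335717844 -2.350507509765601
cast [0.4612 0.2557] -2.3206968352995867 [[0.0, -0.5], [-0.0, 0.5]]
cast [0.4635 0.2632] -2.019942632272908 [[-0.7, -0.1], [0.1, 0.4], [-0.0, 0.6], [0.7, -2.6]]
cast [0.4627 0.2616] -4.117072349886966 [[-1.9, -1.0], [-2.8, -0.1], [-0.3, -1.3], [0.1, -0.1], [0.3, 0.5], [1.3, -2.6]]
```

```bash
python3 -m pendant '[[[-0.0468,-0.0345,0,0,0,0,0.085],[-0.0468,-0.0345,0,0,0,0,0.085],[-0.0468,-0.0345,0,0,0,0,0.085],[-0.0468,-0.0345,0,0,0,0,0.085],[-0.0468,-0.0345,0,0,0,0,0.085]]]' 60; python3 -m pendant '[[[-0.0468,-0.0345,0.02,0,0,0,0.085],[-0.0468,-0.0345,0.02,0,0,0,0.085],[-0.0468,-0.0345,0.02,0,0,0,0.085],[0,0,0.01,0,0,-0.1185,0.085],[0,0,0,0,0,-0.1185,0.085]]]'; python3 - <<'E'
from plant import r,vision
import cv2,numpy as np
t=vision.grab_frame("top")[:,:,::-1];s=vision.grab_frame("side")[:,:,::-1]
cv2.imwrite("pics/t1.png",t);cv2.imwrite("pics/s1.png",s)
a=cv2.resize(t[180:270,140:240],None,fx=4,fy=4,interpolation=cv2.INTER_CUBIC);b=cv2.resize(s[200:345,270:370],None,fx=3.9,fy=3.9,interpolation=cv2.INTER_CUBIC)
c=np.zeros((570,795,3),np.uint8);c[:360,:400]=a;c[:b.shape[0],404:404+b.shape[1]]=b;cv2.imwrite("pics/c3.png",c)
st=r.state();print(st["time"],st["eef_pos"],st["tool_rot"][:,1],st["qpos"])
E
```

```text
time: 0.72
eef_pos: [0.3565, 0.3936, 0.2019]
tool_rot: [[-0.962, 0.273, -0.0], [0.273, 0.962, -0.0], [-0.0, -0.0, -1.0]]
contact_force: [0.5, 1.0, 0.3]
opening: 0.0851
gripper_force: 0.0
time: 1.35
eef_pos: [0.4619, 0.256, 0.1307]
tool_rot: [[-0.999, 0.038, -0.002], [0.038, 0.999, -0.002], [0.002, -0.002, -1.0]]
contact_force: [-0.8, 0.2, 1.0]
opening: 0.0847
gripper_force: 0.0
1.45 [0.46210839 0.25700388 0.13150844] [ 3.94247244e-02  9.99222419e-01 -4.98168373e-04] [-36.67765379  24.35581239   3.43156433 110.11777848  -1.99154924
  45.64409488  55.58380872]
```

View pics/c3.png

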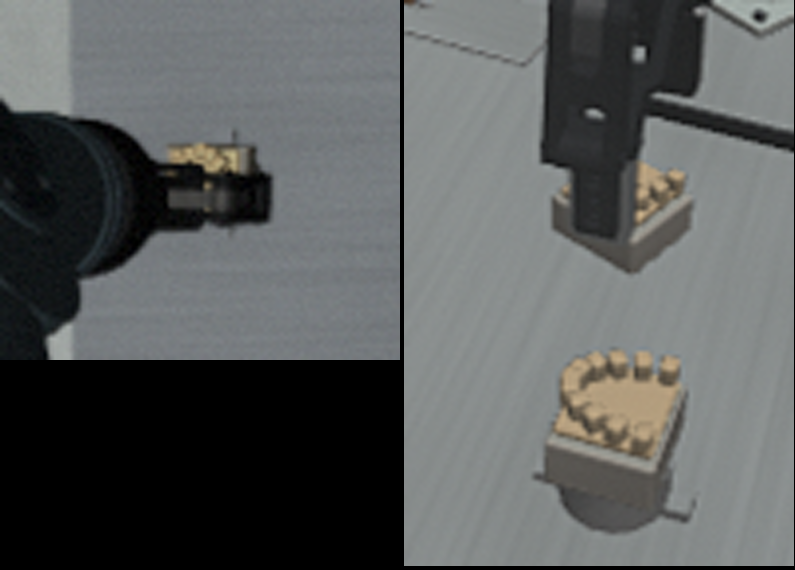

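```bash
python3 - <<'E'
from h import *
for z in (.1315,.1445):
  print(z,proj("side",[[.462+.011,.314,z],[.462-.011,.314,z]]).round(1).tolist(),proj("top",[[.462,.257-.057,z],[.462,.257-.057,z+.05]]).round(1).tolist())
print("obs side",[313.3,259.7],[325.4,261],"top finger right edge",140+270/4,180+197/4)
for p in ([.4612,.2557,-.04],[.4635,.263,-.04]): print(proj("side",body(p,[[.023,.025,.048],[-.023,.025,.048]])), "obs",290+100/6,275+228/6,290+267/6,275+272/6)
E
```

```text
0.1315 [[310.5, 287.3], [326.0, 290.8]] [[208.8, 226.0], [203.4, 226.5]]
0.1445 [[310.6, 280.2], [326.4, 283.7]] [[207.5, 226.2], [201.9, 226.7]]
obs side [313.3, 259.7] [325.4, 261] top finger right edge 207.5 229.25
[[308.77096758 309.6144458 ]
 [337.09083788 317.35465563]] obs 306.6666666666667 313.0 334.5 320.3333333333333
[[305.94813266 312.76478876]
 [334.48764602 320.64594774]] obs 306.6666666666667 313.0 334.5 320.3333333333333
```

The side crop shows the near fingertip at about (319,260) above the cast. In the top crop the right finger is at about (207,229), and the lugs are centred on row 226. So alignment is good to a few mm, and I'll descend open and look.

```bash
python3 -m pendant '[[[0,0,0.03,0,0,0,0.085],[0,0,0.03,0,0,0,0.085],[0,0,0.025,0,0,0,0.085],[0,0,0.018,0,0,0,0.085],[0,0,0.008,0,0,0,0.085]]]'; python3 - <<'E'
from plant import r,vision
import cv2,numpy as np
t=vision.grab_frame("top")[:,:,::-1];s=vision.grab_frame("side")[:,:,::-1]
cv2.imwrite("pics/t2.png",t);cv2.imwrite("pics/s2.png",s)
a=cv2.resize(t[200:250,165:225],None,fx=6,fy=6,interpolation=cv2.INTER_CUBIC);b=cv2.resize(s[250:345,285:355],None,fx=6,fy=6,interpolation=cv2.INTER_CUBIC)
c=np.zeros((570,795,3),np.uint8);c[:300,:360]=a;c[:b.shape[0],364:364+b.shape[1]]=b;cv2.imwrite("pics/c4.png",c)
st=r.state();print(st["time"],st["eef_pos"],st["tool_rot"][:,1])
E
```

```text
time: 2.08
eef_pos: [0.462, 0.2574, 0.0202]
tool_rot: [[-0.999, 0.041, -0.001], [0.041, 0.999, -0.001], [0.001, -0.001, -1.0]]
contact_force: [-0.4, 1.0, -0.7]
opening: 0.0851
gripper_force: 0.0
2.175 [0.46214371 0.25732414 0.02060618] [ 4.03196945e-02  9.99186684e-01 -5.41387988e-04]
```

View pics/c4.png

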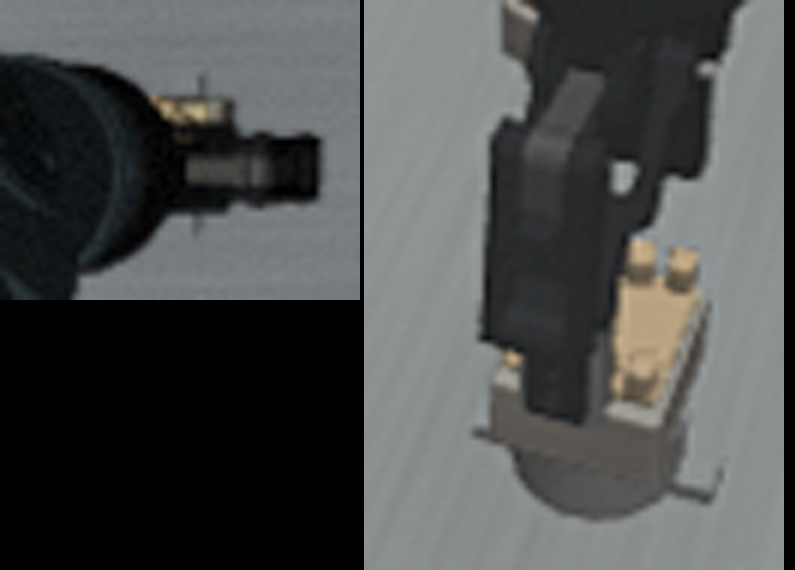

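The open fingers straddle the block: the near fingertip is at side pixel (378-285…)≈(318,320), well over the +y face and above the plate. Closing now.

```bash
python3 -m pendant '[[[0,0,0,0,0,0,0.04],[0,0,0,0,0,0,0.04],[0,0,0,0,0,0,0.04],[0,0,0,0,0,0,0.04],[0,0,0,0,0,0,0.04]]]' 90; python3 - <<'E'
from plant import r,vision
import cv2,numpy as np
t=vision.grab_frame("top")[:,:,::-1];s=vision.grab_frame("side")[:,:,::-1]
cv2.imwrite("pics/t3.png",t);cv2.imwrite("pics/s3.png",s)
a=cv2.resize(t[200:250,165:225],None,fx=6,fy=6,interpolation=cv2.INTER_CUBIC);b=cv2.resize(s[250:345,285:355],None,fx=6,fy=6,interpolation=cv2.INTER_CUBIC)
c=np.zeros((570,795,3),np.uint8);c[:300,:360]=a;c[:b.shape[0],364:364+b.shape[1]]=b;cv2.imwrite("pics/c5.png",c)
st=r.state();print(st["time"],st["eef_pos"],st["tool_rot"][:,1],st["opening"],st["gripper_force"])
E
```

```text
time: 2.8
eef_pos: [0.4633, 0.2595, 0.0222]
tool_rot: [[-0.999, 0.039, 0.002], [0.039, 0.999, 0.003], [-0.002, 0.003, -1.0]]
contact_force: [-0.8, 2.7, 6.2]
opening: 0.0399
gripper_force: 3.0
2.9 [0.46331144 0.25947196 0.02218776] [0.03899899 0.99923464 0.0030364 ] 0.040161614600643845 3.027948584058322
```

View pics/c5.png

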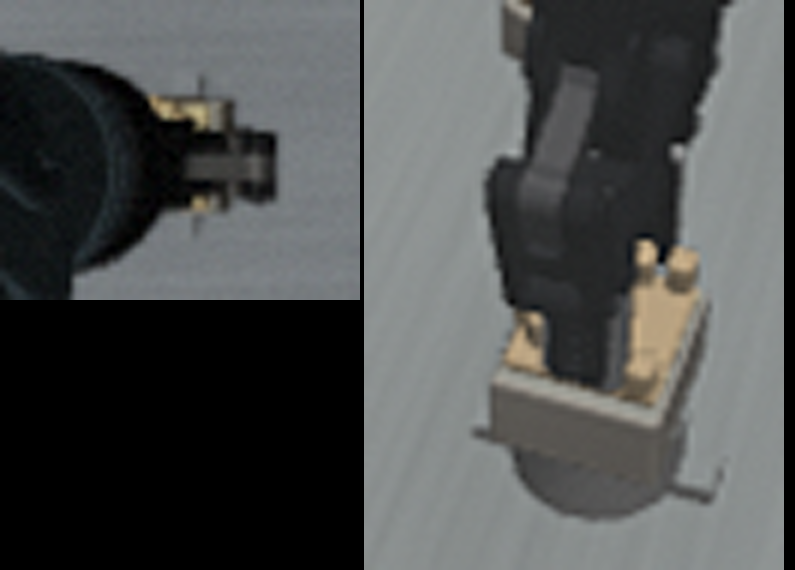

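The fingers closed over the gum above the block's top edge (side crop: tip at (582,385), inside the top edge), with 6 N pressing down. So the fingertips sit well above the reported TCP. I'll reopen, and work out how high the tips really are.

```bash
python3 -m pendant '[[[0,0,-0.002,0,0,0,0.085],[0,0,0,0,0,0,0.085],[0,0,0,0,0,0,0.085],[0,0,0,0,0,0,0.085],[0,0,0,0,0,0,0.085]]]'; python3 - <<'E'
from h import *
from plant import r
import cv2
# tip height for observed rows; side bias (from cast) ~ use cast-relative offset (-2.2,+3.2)px
for nm,row,y in (("hover t=1.45",260.5,(.30,.314)),("open low",319.7,(.30,.314)),("closed",314.2,(.2795,.2935))):
  for yy in y:
    zs=np.arange(-.02,.25,.0005); v=proj("side",np.c_[0*zs+.462,0*zs+yy,zs])[:,1]
    print(nm,yy,"z",zs[np.argmin(abs(v-row))],"bias-corr",zs[np.argmin(abs(v+3-row))])
print(r.state()["eef_pos"],r.state()["contact_force"],r.state()["opening"])
E
```

```text
time: 3.52
eef_pos: [0.4623, 0.2573, 0.0229]
tool_rot: [[-0.999, 0.04, -0.0], [0.04, 0.999, -0.0], [0.0, -0.0, -1.0]]
contact_force: [0.6, -0.8, 0.0]
opening: 0.0847
gripper_force: 0.0
hover t=1.45 0.3 z 0.17050000000000018 bias-corr 0.17550000000000018
hover t=1.45 0.314 z 0.1820000000000002 bias-corr 0.1870000000000002
open low 0.3 z 0.05550000000000006 bias-corr 0.06200000000000007
open low 0.314 z 0.07100000000000008 bias-corr 0.07700000000000008
closed 0.2795 z 0.045000000000000054 bias-corr 0.05200000000000006
closed 0.2935 z 0.06000000000000007 bias-corr 0.06650000000000007
[0.46232566 0.2573482  0.02292075] [ 0.63328949 -0.80088846  0.00532668] 0.08471480195928169
```

```bash
python3 -m pendant '[[[0,0,0.007,0,0,0,0.085],[0,0,0.007,0,0,0,0.085],[0,0,0.006,0,0,0,0.085],[0,0,0.004,0,0,0,0.085],[0,0,0,0,0,0,0.085]]]'; python3 -m pendant '[[[0,0,0,0,0,0,0.04],[0,0,0,0,0,0,0.04],[0,0,0,0,0,0,0.04],[0,0,0,0,0,0,0.04],[0,0,0,0,0,0,0.04]]]' 90; python3 - <<'E'
from plant import r,vision
import cv2,numpy as np
t=vision.grab_frame("top")[:,:,::-1];s=vision.grab_frame("side")[:,:,::-1]
cv2.imwrite("pics/t4.png",t);cv2.imwrite("pics/s4.png",s)
a=cv2.resize(t[200:250,165:225],None,fx=6,fy=6,interpolation=cv2.INTER_CUBIC);b=cv2.resize(s[250:345,285:355],None,fx=6,fy=6,interpolation=cv2.INTER_CUBIC)
c=np.zeros((570,795,3),np.uint8);c[:300,:360]=a;c[:b.shape[0],364:364+b.shape[1]]=b;cv2.imwrite("pics/c6.png",c)
st=r.state();print(st["time"],st["eef_pos"],st["tool_rot"][:,1],st["opening"],st["gripper_force"])
E
```

```text
time: 4.15
eef_pos: [0.4622, 0.2573, -0.0014]
tool_rot: [[-0.999, 0.04, -0.001], [0.04, 0.999, -0.0], [0.001, -0.0, -1.0]]
contact_force: [-0.0, -0.1, -0.5]
opening: 0.0852
gripper_force: 0.0
time: 4.78
eef_pos: [0.4631, 0.2586, 0.0]
tool_rot: [[-0.999, 0.039, 0.002], [0.039, 0.999, 0.002], [-0.002, 0.002, -1.0]]
contact_force: [-1.7, 1.1, 7.0]
opening: 0.0479
gripper_force: 93.8
4.875 [4.63116473e-01 2.58523601e-01 1.81810857e-05] [0.03947306 0.99921919 0.00169694] 0.04811698480143643 93.81139397621155
```

View pics/c6.png

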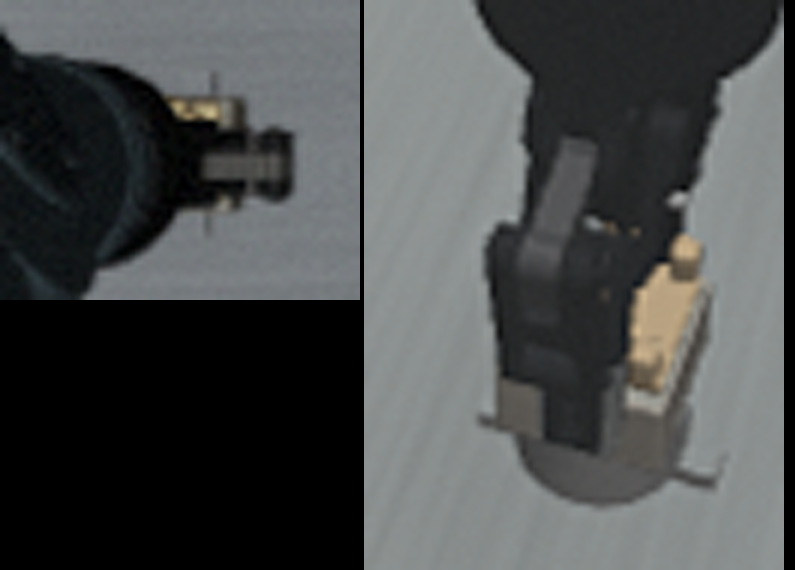

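The cast is now gripped at 94 N with 48 mm opening, and the fingertips sit at the block's lower edge, around (575,450) in the side crop. The lugs are at top-crop (215,73)/(210,235), so it shifted about 5 mm in −y while being centred. Next I'll compute the transfer.

```bash
python3 - <<'E'
from h import *
np.set_printoptions(precision=4,suppress=True)
from plant import r
k=lambda x,y:[165+x/6,200+y/6]; q=lambda x,y:[285+(x-364)/6,250+y/6]
A,B=ray("top",k(215,73),.006),ray("top",k(210,235),.006);M=(A+B)/2
print("top cast",M,np.degrees(np.arctan2(*(A-B)[1::-1])))
p,rr=fit([("side",[[-.034,.006,0],[-.034,-.006,.006],[.034,.006,.003]],[q(713,487),q(722,458),q(478,419)])],[.463,.262,-.04]);print("side cast",p,np.degrees(p[2]),rr.tolist())
s=r.state();R=s["tool_rot"];e=s["eef_pos"];print(e)
for nm,c,sk in(("top",M[:2],np.array([.483,-.1867])),("side",p[:2],np.array([.4843,-.180]))):
    d=sk-c; print(nm,"delta",d,"tool",R[:2,:2].T@d)
E
```

```text
top cast [0.4616 0.2499 0.006 ] -2.495732698834967
side cast [ 0.4639  0.2601 -0.0598] -3.423641725795461 [[-0.2722930689083114, 1.6045811340680416], [0.4823879209312736, -1.681049596038747], [-0.1728755267228621, -0.04120748908974292]]
[0.4631 0.2585 0.    ]
top delta [ 0.0214 -0.4366] tool [-0.0386 -0.4355]
side delta [ 0.0204 -0.4401] tool [-0.0377 -0.439 ]
```

```bash
python3 -m pendant '[[[0,0,-0.015,0,0,0,0.04],[0,0,-0.025,0,0,0,0.04],[0,0,-0.020,0,0,0,0.04],[-0.0042,-0.0486,0,0,0,0,0.04],[-0.0042,-0.0486,0,0,0,0,0.04]]]' 100; python3 -m pendant '[[[-0.0042,-0.0486,0,0,0,0,0.04],[-0.0042,-0.0486,0,0,0,0,0.04],[-0.0042,-0.0486,0,0,0,0,0.04],[-0.0042,-0.0486,0,0,0,0,0.04],[-0.0042,-0.0486,0,0,0,0,0.04]]]'; python3 -m pendant '[[[-0.0042,-0.0486,0,0,0,0,0.04],[-0.0042,-0.0486,0,0,0,0,0.04],[0,0,0,0,0,0.186,0.04],[0,0,0,0,0,0.186,0.04],[0,0,0,0,0,0.186,0.04]]]'; python3 - <<'E'
from plant import r,vision
import cv2,numpy as np
t=vision.grab_frame("top")[:,:,::-1];s=vision.grab_frame("side")[:,:,::-1]
cv2.imwrite("pics/t5.png",t);cv2.imwrite("pics/s5.png",s)
a=cv2.resize(t[177:247,335:415],None,fx=5,fy=5,interpolation=cv2.INTER_CUBIC);b=cv2.resize(s[130:215,325:400],None,fx=5,fy=5,interpolation=cv2.INTER_CUBIC)
c=np.zeros((430,795,3),np.uint8);c[:350,:400]=a;c[:b.shape[0],410:410+b.shape[1]]=b;cv2.imwrite("pics/c7.png",c)
st=r.state();print(st["time"],st["eef_pos"],np.degrees(np.arctan2(*st["tool_rot"][1::-1,1])),st["opening"],st["gripper_force"],st["contact_force"],st["qpos"])
E
```

```text
time: 5.5
eef_pos: [0.4669, 0.159, 0.0598]
tool_rot: [[-0.999, 0.038, 0.001], [0.038, 0.999, 0.0], [-0.001, 0.0, -1.0]]
contact_force: [1.2, -0.6, -3.0]
opening: 0.0472
gripper_force: 105.0
time: 6.12
eef_pos: [0.4779, -0.0854, 0.0596]
tool_rot: [[-0.999, 0.04, 0.0], [0.04, 0.999, -0.0], [-0.0, -0.0, -1.0]]
contact_force: [1.5, -0.6, -2.5]
opening: 0.0474
gripper_force: 105.0
time: 6.75
eef_pos: [0.4822, -0.1813, 0.0595]
tool_rot: [[-0.823, 0.568, -0.0], [0.568, 0.823, 0.0], [0.001, 0.0, -1.0]]
contact_force: [-0.5, -0.3, -3.1]
opening: 0.0476
gripper_force: 105.0
6.85 [ 0.48234078 -0.18099717  0.05937295] 55.676519870077136 0.04774548613312065 104.9886417388916 [-0.12595385  0.30789706 -2.74483184] [  6.22791596  30.39381733  11.82462647 114.70694389 -10.16225334
  35.88950454  80.40644043]
```

View pics/c7.png

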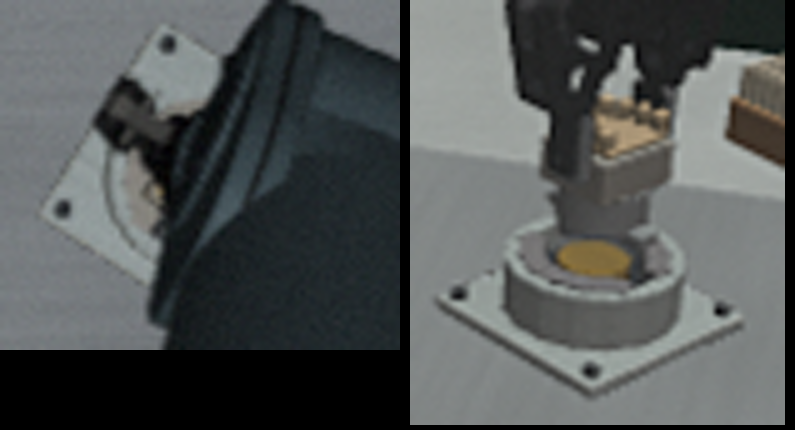

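```bash
python3 - <<'E'
import cv2
s=cv2.imread("pics/s5.png")
c=cv2.resize(s[158:213,328:398],None,fx=10,fy=10,interpolation=cv2.INTER_CUBIC)
c=cv2.convertScaleAbs(c,alpha=1.4)
cv2.imwrite("pics/c8.png",c)
E
```

```text
(no output)
```

View pics/c8.png

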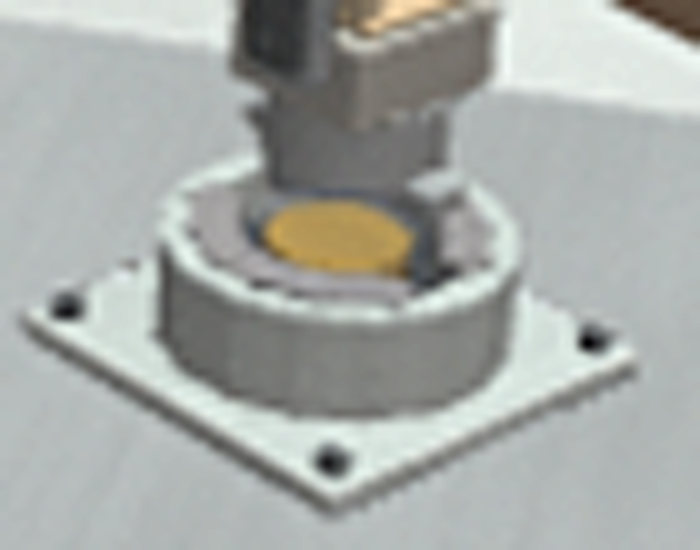

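```bash
cat > sv.py <<'E'
from h import *
np.set_printoptions(precision=4,suppress=True)
a=np.linspace(0,2*np.pi,721)
def ext(x,y,z,r):
    p=proj("side",np.c_[x+r*np.cos(a),y+r*np.sin(a),0*a+z]); return p[:,0].min(),p[:,0].max(),p[:,1].min(),p[:,1].max()
X=lambda c:c/10+328-.45
Y=lambda c:c/10+158-.45
# socket: cup walls at z .03, plunger ellipse r19 z .036, foot front corner region
def fs(p):
    e=ext(p[0],p[1],.033,.0465);g=ext(p[0],p[1],.036,.019)
    return [e[0]-X(160),e[1]-X(520),g[0]-X(263),g[1]-X(414),g[3]-Y(271),ext(p[0],p[1],.04,.0465)[3]-Y(318), g[2]-Y(199)]
s=least_squares(fs,[.484,-.18]);print("socket",s.x,s.fun)
for zb in(.057,.0595,.062):
    def fc(p):
        e=ext(p[0],p[1],zb+.012,.024)
        return [e[0]-X(268),e[1]-X(447),max(ext(p[0],p[1],zb,.021)[3],ext(p[0],p[1],zb+.003,.024)[3])-Y(191)]
    c=least_squares(fc,[.484,-.18]);print(zb,"cast",c.x,c.fun)
    th=np.radians(-34.3);
    print(" lug tips pred", ((proj("side",body([*c.x,th],np.array([[-.034,.006,zb],[-.034,-.006,zb],[.034,.006,zb+.006],[.034,-.006,zb+.006]]))))-[327.55,157.55])*10)
    print(" yaw notch pred", ((proj("side",body([*s.x,th],np.array([[-.037,.009,.04],[-.037,-.009,.04],[.037,.009,.04],[.037,-.009,.04]]))))-[327.55,157.55])*10)
E
python3 sv.py
```

```text
socket [ 0.4855 -0.1846] [ 0.0636 -0.2615  0.3537 -0.1563  0.2026 -0.5348  0.4297]
0.057 cast [ 0.485  -0.1926] [-0.3694  0.3692 -0.0337]
 lug tips pred [[432.831  208.684 ]
 [465.3286 195.2678]
 [247.2482  91.6638]
 [279.6595  79.597 ]]
 yaw notch pred [[420.0157 289.8557]
 [468.7972 268.913 ]
 [217.4538 180.9864]
 [265.9356 162.1475]]
0.0595 cast [ 0.4844 -0.1879] [-0.4217  0.4214 -0.0387]
 lug tips pred [[433.2607 208.7369]
 [465.9398 195.2441]
 [246.6431  91.0733]
 [279.2349  78.9449]]
 yaw notch pred [[420.0157 289.8557]
 [468.7972 268.913 ]
 [217.4538 180.9864]
 [265.9356 162.1475]]
0.062 cast [ 0.4838 -0.1831] [-0.4745  0.4742 -0.0437]
 lug tips pred [[433.6953 208.7898]
 [466.5579 195.2196]
 [246.0313  90.4758]
 [278.8056  78.2851]]
 yaw notch pred [[420.0157 289.8557]
 [468.7972 268.913 ]
 [217.4538 180.9864]
 [265.9356 162.1475]]
```

The side crop shows the cast plate centred at x≈357 over the plunger at x≈338, with the lugs lined up with the notches; the right notch is at about (445,280). The estimates agree on a shift of about +2–3 mm along tool y. I'll correct that, lower, and feel for contact.

```bash
python3 -m pendant '[[[0,0.003,0,0,0,0,0.04],[0,0,0.008,0,0,0,0.04],[0,0,0.006,0,0,0,0.04],[0,0,0.002,0,0,0,0.04],[0,0,0.001,0,0,0,0.04]]]'; python3 -m pendant '[[[0,0,0.0015,0,0,0,0.04],[0,0,0.0015,0,0,0,0.04],[0,0,0.0015,0,0,0,0.04],[0,0,0.0015,0,0,0,0.04],[0,0,0.001,0,0,0,0.04]]]'
```

```text
time: 7.48
eef_pos: [0.4843, -0.1787, 0.0417]
tool_rot: [[-0.827, 0.563, -0.0], [0.563, 0.827, 0.0], [0.0, -0.0, -1.0]]
contact_force: [0.2, -0.2, -2.8]
opening: 0.0476
gripper_force: 105.0
time: 8.1
eef_pos: [0.4853, -0.1793, 0.0384]
tool_rot: [[-0.826, 0.564, 0.002], [0.564, 0.826, 0.0], [-0.001, 0.001, -1.0]]
contact_force: [-3.7, -3.2, 22.4]
opening: 0.0476
gripper_force: 107.9
```

```bash
python3 - <<'E'
from plant import r
s=r.state();print(s["contact_force"],s["torque"],s["eef_pos"],s["time"])
E
python3 -m pendant '[[[0,0,-0.002,0,0,0,0.04],[0,0,-0.0015,0,0,0,0.04],[0,0,0,0,0,0,0.04],[0,0,0,0,0,0,0.04],[0,0,0,0,0,0,0.04]]]';python3 - <<'E'
from plant import r
s=r.state();print(s["contact_force"],s["torque"],s["eef_pos"],s["time"])
E
```

```text
[-3.7093478  -3.19016617 22.37232287] [-0.30778508  1.18755286 -0.20284498] [ 0.48532851 -0.17929369  0.03836498] 8.1
time: 8.72
eef_pos: [0.4847, -0.1792, 0.0391]
tool_rot: [[-0.827, 0.563, 0.001], [0.563, 0.827, -0.001], [-0.001, -0.0, -1.0]]
contact_force: [-3.3, -0.8, 9.4]
opening: 0.0479
gripper_force: 106.2
[-3.27484449 -0.82922877  9.37682424] [-0.21821792  0.6943771   0.0196398 ] [ 0.48468586 -0.17918413  0.0391185 ] 8.725
```

```bash
python3 - <<'E'
from plant import vision
import cv2
s=vision.grab_frame("side")[:,:,::-1];cv2.imwrite("pics/s6.png",s)
c=cv2.resize(s[158:208,330:396],None,fx=12,fy=12,interpolation=cv2.INTER_CUBIC)
cv2.imwrite("pics/c9.png",cv2.convertScaleAbs(c,alpha=1.6))
E
```

```text
(no output)
```

View pics/c9.png

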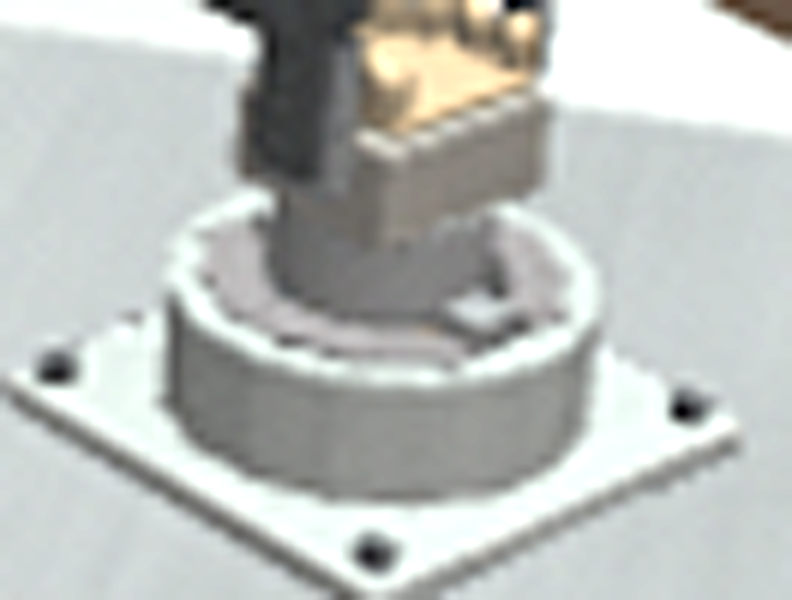

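The lug in the crop is at about (480,312). It lies over the near notch, with dark notch showing to its right at (515,318). I'll compare with where it would sit when aligned.

```bash
python3 - <<'E'
from h import *
np.set_printoptions(precision=1,suppress=True)
k=lambda P:(proj("side",P)+.458-[330,158])*12
# recentre model: find socket xy so cup walls & lip match the picture (lip outer front 382 wide)
a=np.linspace(0,6.283,721)
def ell(x,y,z,r):return k(np.c_[x+r*np.cos(a),y+r*np.sin(a),0*a+z])
S=[.4855,-.1846]
for nm,z,rr in(("cup",.04,.0465),("hole",.04,.0265),("plate z=.04",.04,.021),("plate+3",.043,.024),("plate top",.06,.024)):
    e=ell(*S,z,rr);print(nm,e.min(0),e.max(0))
for d in(-33.0,-34.5,-36):
    t=np.radians(d)
    print(d,"lug top",k(body([*S,t],[[-.024,.006,.046],[-.034,.006,.046],[-.034,-.006,.046],[-.024,-.006,.046]])).tolist())
    print("  lug bot",k(body([*S,t],[[-.034,.006,.04],[-.034,-.006,.04]])).tolist(),"notch",k(body([*S,t],[[-.025,.009,.04],[-.037,.009,.04],[-.037,-.009,.04],[-.025,-.009,.04]])).tolist())
S0=k(np.array([[*S,.04]]))
print("per mm x,y",k(np.array([[S[0]+.001,S[1],.04],[S[0],S[1]+.001,.04]]))-S0)
E
```

```text
cup [170.6 171.1] [600.4 375.2]
hole [262.6 212.2] [507.4 328.4]
plate z=.04 [288.  223.8] [481.9 315.9]
plate+3 [275.1 205.4] [497.1 310.3]
plate top [280.7 136.6] [504.8 239.5]
-33.0 lug top [[450.1539214863419, 294.5787320888227], [485.17786358018725, 312.431236267361], [523.3182485984232, 295.39773903685193], [488.29327249750963, 277.78739168286984]]
  lug bot [[482.47856919488504, 337.2635302074315], [520.5143566986958, 320.10567136249324]] notch [[441.4598955185179, 325.3616901070046], [483.4419169860157, 347.04616215608837], [540.4961299149638, 321.1981429424867], [498.51299498334174, 299.9528361821141]]
-34.5 lug top [[447.57353723627625, 295.1683751422959], [481.738593868296, 313.39806867623076], [521.014757546594, 296.9135544989715], [486.82158077257577, 278.923903817486]]
  lug bot [[479.04942931257233, 338.2377803685314], [518.2165854115101, 321.63225806890944]] notch [[438.5249025215396, 325.85359293473005], [479.47081258621733, 347.99592369370794], [538.2342978975253, 322.9773754992765], [497.2386702451713, 301.2704312592314]]
-36 lug top [[444.94952479480844, 295.7229328197873], [478.2298102590314, 314.317229883252], [518.6147119130978, 298.39466356246635], [485.27924680801857, 280.0376214215037]]
  lug bot [[475.55106177668586, 339.1640629744609], [515.822619265959, 323.12393064204275]] notch [[435.55094201655083, 326.305838488125], [475.4295240370568, 348.89060089908367], [535.8618230057893, 324.7214125256389], [495.8849590101663, 302.56703362421274]]
per mm x,y [[-4.5 -0.7]
 [-0.8  2.1]]
```

Force and moment point to contact on the near (−x) lug's side. I'll slide along the lug axis toward body +x under light pressure and watch for the drop.

```bash
python3 -m pendant '[[[-0.001,0,0.0005,0,0,0,0.04],[-0.001,0,0,0,0,0,0.04],[-0.0005,0,0.0005,0,0,0,0.04],[0,0,0.0005,0,0,0,0.04],[0,0,0,0,0,0,0.04]]]';python3 - <<'E'
from plant import r
s=r.state();print(s["contact_force"],s["torque"],s["eef_pos"],s["time"])
E
```

```text
time: 9.4
eef_pos: [0.4858, -0.1814, 0.0369]
tool_rot: [[-0.827, 0.563, -0.001], [0.563, 0.827, -0.002], [-0.0, -0.002, -1.0]]
contact_force: [-2.6, -4.8, 0.7]
opening: 0.0473
gripper_force: 105.5
[-2.55252412 -4.78308134  0.71401786] [-1.01434791  0.71399896  0.11912239] [ 0.48584999 -0.18144544  0.03685584] 9.4
```

It dropped in, and the vertical force is nearly gone. Continuing down.

```bash
python3 -m pendant '[[[0,0,0.001,0,0,0,0.04],[0,0,0.001,0,0,0,0.04],[0,0,0.001,0,0,0,0.04],[0,0,0.001,0,0,0,0.04],[0,0,0,0,0,0,0.04]]]';python3 - <<'E'
from plant import r
s=r.state();print(s["contact_force"],s["torque"],s["eef_pos"],s["time"])
E
```

```text
time: 10.02
eef_pos: [0.4859, -0.1817, 0.0332]
tool_rot: [[-0.826, 0.563, -0.001], [0.563, 0.826, -0.002], [-0.0, -0.002, -1.0]]
contact_force: [-4.4, -4.0, 6.1]
opening: 0.0482
gripper_force: 106.4
[-4.44539425 -4.04533217  6.06319562] [-0.9819609   0.98185554 -0.02098178] [ 0.48586356 -0.18173028  0.03317132] 10.025
```

```bash
python3 -m pendant '[[[0,-0.0008,0.001,0,0,0,0.04],[0,0,0.002,0,0,0,0.04],[0,0,0.002,0,0,0,0.04],[0,0,0.002,0,0,0,0.04],[0,0,0.001,0,0,0,0.04]]]';python3 - <<'E'
from plant import r
s=r.state();print(s["contact_force"],s["torque"],s["eef_pos"],s["time"])
E
```

```text
time: 10.65
eef_pos: [0.4859, -0.1819, 0.0257]
tool_rot: [[-0.826, 0.563, 0.0], [0.563, 0.826, -0.001], [-0.001, -0.001, -1.0]]
contact_force: [-6.1, -1.7, 13.5]
opening: 0.0476
gripper_force: 107.1
[-6.09211443 -1.68713102 13.49491335] [-0.44671349  1.13000605  0.00404854] [ 0.48587811 -0.18188534  0.02566589] 10.65
```

```bash
python3 -m pendant '[[[0.0004,-0.0004,0.0015,0,0,0,0.04],[0,0,0.0015,0,0,0,0.04],[0,0,0.0015,0,0,0,0.04],[0,0,0.0015,0,0,0,0.04],[0,0,0,0,0,0,0.04]]]';python3 - <<'E'
from plant import r
s=r.state();print(s["contact_force"],s["torque"],s["eef_pos"],s["time"])
E
```

```text
time: 11.28
eef_pos: [0.4859, -0.1819, 0.0229]
tool_rot: [[-0.826, 0.563, 0.001], [0.563, 0.826, 0.0], [-0.001, 0.001, -1.0]]
contact_force: [-15.8, 2.7, 53.7]
opening: 0.048
gripper_force: 112.1
[-15.8328699    2.6550058   53.73906629] [0.50448326 3.40291755 0.08743835] [ 0.48588127 -0.18186773  0.02292286] 11.275
```

Fully down: z 0.0229, with the force rising against the floor. I'll ease to a moderate push and start turning clockwise (+tool z).

```bash
python3 -m pendant '[[[0,0,-0.0015,0,0,0,0.04],[0,0,0,0,0,0.08,0.04],[0,0,0,0,0,0.12,0.04],[0,0,0,0,0,0.15,0.04],[0,0,0,0,0,0.15,0.04]]]' 115;python3 - <<'E'
from plant import r
import numpy as np
s=r.state();print(s["contact_force"],s["torque"],s["eef_pos"],np.degrees(np.arctan2(*s["tool_rot"][1::-1,1])),s["time"])
E
```

```text
time: 11.9
eef_pos: [0.4873, -0.1822, 0.0231]
tool_rot: [[-0.452, 0.892, 0.004], [0.892, 0.452, -0.001], [-0.003, 0.003, -1.0]]
contact_force: [-5.3, -0.4, 28.6]
opening: 0.0475
gripper_force: 115.7
[-5.30283551 -0.41434202 28.63124946] [-0.22076147  1.58153781  0.34474827] [ 0.48734424 -0.18216651  0.02306907] 26.871749378139906 11.9
```

```bash
python3 -m pendant '[[[0,0,0,0,0,0.15,0.04],[0,0,0,0,0,0.15,0.04],[0,0,0,0,0,0.15,0.04],[0,0,0,0,0,0.15,0.04],[0,0,0,0,0,0.15,0.04]]]';python3 - <<'E'
from plant import r
import numpy as np
s=r.state();print(s["contact_force"],s["torque"],s["eef_pos"],np.degrees(np.arctan2(*s["tool_rot"][1::-1,1])),s["time"])
E
```

```text
time: 12.52
eef_pos: [0.4887, -0.1832, 0.0231]
tool_rot: [[0.278, 0.961, 0.006], [0.961, -0.278, -0.003], [-0.001, 0.007, -1.0]]
contact_force: [-3.1, -3.5, 24.4]
opening: 0.0477
gripper_force: 115.3
[-3.11504055 -3.53493315 24.38917891] [-0.51932559  0.92266834  0.19431037] [ 0.48871735 -0.18323515  0.02313096] -16.12971625383243 12.525
```

```bash
python3 -m pendant '[[[0,0,0,0,0,0.1,0.04],[0,0,0,0,0,0.1,0.04],[0,0,0,0,0,0.08,0.04],[0,0,0,0,0,0.05,0.04],[0,0,0,0,0,0.01,0.04]]]';python3 - <<'E'
from plant import r
import numpy as np
s=r.state();print(s["contact_force"],s["torque"],s["eef_pos"],np.degrees(np.arctan2(*s["tool_rot"][1::-1,1])),s["time"],s["qpos"])
E
```

```text
time: 13.15
eef_pos: [0.4885, -0.1833, 0.0231]
tool_rot: [[0.578, 0.816, 0.006], [0.816, -0.578, -0.003], [0.001, 0.007, -1.0]]
contact_force: [-2.3, -1.8, 28.4]
opening: 0.0473
gripper_force: 115.8
[-2.28151071 -1.77303152 28.42870628] [-0.30358612  1.06193504  0.59301097] [ 0.4884667  -0.18328561  0.0231229 ] -35.315262245309455 13.15 [-10.36313618  39.00318472  34.07245336 115.64885897 -36.7974085
  35.90139902  13.12142229]
```

```bash
python3 -m pendant '[[[0,0,0,0,0,0.03,0.04],[0,0,0,0,0,0.03,0.04],[0,0,0,0,0,0,0.04],[0,0,0,0,0,0,0.04],[0,0,0,0,0,0,0.04]]]';python3 - <<'E'
from plant import r
import numpy as np
s=r.state();print(s["contact_force"],s["torque"],s["eef_pos"],np.degrees(np.arctan2(*s["tool_rot"][1::-1,1])),s["time"])
E
```

```text
time: 13.78
eef_pos: [0.4878, -0.1825, 0.0231]
tool_rot: [[0.621, 0.784, 0.004], [0.784, -0.621, -0.003], [0.0, 0.005, -1.0]]
contact_force: [-5.9, -1.0, 30.4]
opening: 0.0473
gripper_force: 116.4
[-5.94742532 -0.95885508 30.42794451] [-0.06329524  1.52058892  2.08704022] [ 0.48782347 -0.18254025  0.02309176] -38.4026130061147 13.775
```

The torque climbed to 2 Nm, so it is against the stop with z still on the floor. Here is a last visual check.

```bash
python3 -m pendant '[[[0,0,0,0,0,0,0.04],[0,0,0,0,0,0,0.04],[0,0,0,0,0,0,0.04],[0,0,0,0,0,0,0.04],[0,0,0,0,0,0,0.04]]]';python3 - <<'E'
from plant import r,vision
import numpy as np,cv2
f=vision.grab_frame("side")[:,:,::-1]
c=cv2.resize(f[158:208,330:396],None,fx=12,fy=12,interpolation=cv2.INTER_CUBIC)
cv2.imwrite("pics/c10.png",cv2.convertScaleAbs(c,alpha=1.5))
s=r.state();print(s["contact_force"],s["torque"],s["eef_pos"],np.degrees(np.arctan2(*s["tool_rot"][1::-1,1])),s["time"])
E
```

```text
time: 14.4
eef_pos: [0.4878, -0.1826, 0.0231]
tool_rot: [[0.621, 0.784, 0.004], [0.784, -0.621, -0.003], [0.0, 0.005, -1.0]]
contact_force: [-6.2, -1.2, 31.2]
opening: 0.0473
gripper_force: 116.4
[-5.84611031 -2.25706754 30.35923459] [-0.10654788  1.52667367  2.08262603] [ 0.48780459 -0.18252967  0.02307831] -38.40138654321154 14.45
```

View pics/c10.png

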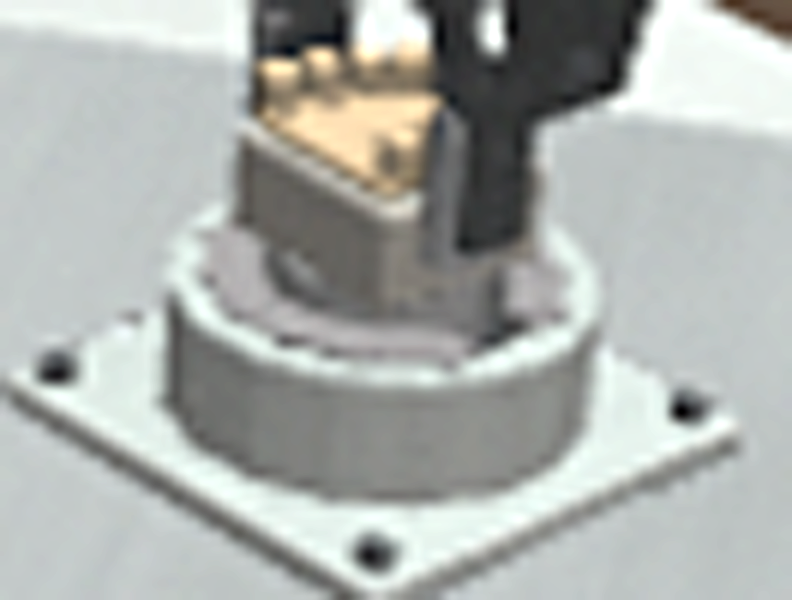

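The picture shows the cast sunk in the holder and turned a quarter turn. The near notch at (505,325) is empty, the lugs are under the lip, and the finger at (495,230) is clear of it.

```bash
python3 -c "
from plant import hand_in
print(hand_in())"
```

```text
the job is handed in; nothing more can be done
None
```

The cast is mounted in the holder: turned clockwise to the stop, pressed fully down and still gripped. I handed it in at 14.5 s, and nothing else on the bench was knowingly touched.

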